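# Draw the torch from its stand and hold it slanting over the wafer carrier

### The arm

A 7-joint arm with a two-finger parallel gripper is mounted at the origin on a cart in front of the work surface, level with it; the furniture and walls round the work are solid. World frame = base frame: x ahead of the robot, y to its left, z up, the work surface at z = 0. Lengths are in m, angles in rad, forces in N, time in s.
With the tool pointing down it reaches from about 0.425 to 0.875 m from the base axis. Payload 4.7 kg.
Tool frame: the origin (TCP) lies at the very end of the fingers, on their centre line; the grasp point (between the pads) lies 19 mm behind it; z points along the fingers, y is the direction in which the jaws open and shut (so a half turn about z gives the same grasp; the last joint's range is limited). The gripper opens to 87 mm and grips with 3 to 60 N. Pads are 19 mm wide; open, the fingers measure 117 mm over their backs; the gripper's body (75 mm by 190 mm) begins 51 mm behind the grasp point.
Start: joints at [1.213, 0.321, -0.07, 1.45, 0.023, 1.371, -0.057], TCP at [0.236, -0.606, 0.223] pointing down, gripper open.
Joint ranges: [-2.86, 2.86], [-0.3, 2.09], [-1.38, 1.24], [0.06, 2.45], [-1.56, 4.7], [0.09, 2.05], [-2.69, 2.69]. Speed limits (rad/s): [2.57, 2.57, 3.14, 3.14, 3.14, 3.14, 3.14].

### API

Orientations are given as a rotation vector (axis times angle).
In Python, from bench import ctrl, get_image, camera_info gives the robot as it stands.
- The arm moves only by the tool carry_out, never from a script. Its argument "commands" is a list of rows, each an object of numbers: "tx", "ty", "tz": the shift along the tool's x, y, z in m; "rx", "ry", "rz": the turn, a rotation vector about the tool's x, y, z in rad; "jaw": the opening, from 0 (shut) to 1 (fully open). In form: [{"tx": .., "ty": .., "tz": .., "rx": .., "ry": .., "rz": .., "jaw": ..}, ...]. A call has 1 to 12 rows; each row is the pose to reach, as a shift and turn from the pose commanded when the call began, along the tool's axes at that moment; what a row does not reach only later rows make up. A row lasts 1/8 s, in which the tool goes at most 62.5 mm and 10.7 degrees, less where a joint would pass 70% of its speed; a pose out of reach is approached as far as the arm can. A call with a gripper value outside its range is refused whole. The fingers move at their own pace and stop on an object; "grip_force" is the grip in N (left out, the last holds). Time passes only in rows, so rows that repeat a pose let the fingers close. It gives the time, the measured TCP pose, the force and the opening at its end, in the units of the state.
- ctrl.get_state(): the state, without advancing time (a new reading comes with each control period).
- get_image(name): name is "scene" or "top" or "wrist"; returns the picture (400x640x3 uint8, red, green, blue); there is no depth.
- camera_info(name): a dict with "intrinsics" (3x3 intrinsics, pixels), "R" (3x3) and "t" (3): a world point X has camera coordinates R X + t. Camera axes: x right, y down, z forward; pixel columns grow to the right and rows downward; lengths in m; the calibration is good to about 2 mm. A picture is of the moment at which its call begins: read the wrist's pose just before it. camera_info takes no time and is no camera call; for the wrist camera it gives the pose at the moment of the call.
- ctrl.close_job(): hands the job in, once; it reports no verdict.
The state is a dict: "time": time; "joint_positions": joint angles; "qd": joint speeds; "joint_torque": joint torques, N m; "position": TCP position; "tool_rot": TCP orientation; "ft_force": force on the tool from outside, world axes, zero at the start; "torque": the same for the moment, N m; "grip_width": opening from 0.0 (shut) to 1.0 (fully open).
Only numpy, scipy, OpenCV 4.12 (cv2) and the standard library are available. Lean on these libraries where they do the work, as an engineer would, in place of code of your own. Each camera call takes 0.05 s, during which the arm holds its last target.

### The job

Slanting light shows up scratches and dust: pull the small black torch up out of the socket of its bench stand, tip it until it leans about 45 degrees, and hold it raised above the desk with its lens (the lower end, away from the blue tail cap) aimed down at the middle of the round white wafer carrier, the lens about 10 cm from it. Finish while still gripping the torch, steady in that pose, clear of the stand and the carrier. Leave the carrier and the other things on the desk where they stand.

Things in the scene. Friction and masses are not known exactly. Their poses are not given: they have to be found in the camera images.
- torch_stand: grey bench stand, fixed to the desk: base plate 100 x 74 x 8 mm, in its middle an upright square tube 36 mm wide outside (40 mm at its black rim), 28 mm inside, its rim 52 mm above the desk and its inner floor 10 mm. Origin on the desk under the tube's centre; x and y run along the plate's sides (100 mm along x), parallel to the tube's walls; z up.
- torch_mid (a point): centre of the small black torch with a blue tail cap, 98 mm long, 24 mm thick, 0.09 kg: half-way along it, on its axis. Own y axis points from lens to tail cap, so up at the start: it stands lens down in the stand's socket with about 2 mm of play all round. About 55 mm of it sticks out above the rim; pull it up at least 45 mm to clear the rim.
- torch_lens (a point): middle of the torch's lens face, on its axis 48 mm from torch_mid towards the lens; axes as torch_mid (own y points from lens to tail, so the light shines along -y).
- torch: the torch itself; axes as torch_mid, but its origin lies 12 mm off its axis: use torch_mid for its place. Its middle is a 22 mm round barrel (18 to 68 mm below the tail's end); the tail cap (top 18 mm) and the head (last 28 mm) grip like 24 mm square blocks with sides parallel to the stand's: close the fingers along the stand's x or y.
- carrier_top (a point): middle of the top of the round white wafer carrier, a flat plastic can 66 mm in diameter and 18 mm high standing loose on the desk; z up.
- wafer_carrier: the wafer carrier; origin on the desk under its middle.
- sample_puck_mid (a point): bystander: centre of a white disc, 25 mm in diameter and 11 mm high, with a small dark chip on top.
- mirror_mount_mid (a point): bystander: centre of a black square mirror mount, 38 x 34 x 34 mm.
- dropper_bottle_mid (a point): bystander: half-way up an amber dropper bottle with a black top, 33 mm in diameter and 94 mm high.
Things that resemble listed ones, but are neither listed nor needed, are in the scene too. There is more than one size of the torch; the one meant has the size given above.

How it is judged:
On the way:
1. the torch is drawn clear of the socket, gripped by the fingers (height (world z) of torch_lens above 0.056 m and contact force between the fingers and torch above 1 N and contact force between torch and torch_stand below 0.1 N), for 0.1 s.
At the end, for the whole second after the job is handed in: Fingers grip the torch, at rest, leaning 25-65 degrees, tail up; lens 45 mm or more above the desk, 60-150 mm from the middle of the carrier's top, its axis within 24 mm of that (along own x and z); clear of stand and carrier; carrier moved under 10 mm, other things under 15 mm (contact force between the fingers and torch above 1 N and contact force between torch and torch_stand below 0.1 N and contact force between torch and wafer_carrier below 0.1 N and height (world z) of torch_lens above 0.045 m and angle between torch's own y axis and vertical between 0.44 and 1.13 rad and x of carrier_top in the frame of torch_lens between -0.024 and 0.024 m and z of carrier_top in the frame of torch_lens between -0.024 and 0.024 m and distance between carrier_top and torch_lens between 0.06 and 0.15 m and linear speed of torch below 0.03 m/s and angular speed of torch below 0.2 rad/s and distance of wafer_carrier from where it was at the start of the episode below 0.01 m and distance of each of sample_puck_mid, mirror_mount_mid, dropper_bottle_mid from where it was at the start of the episode below 0.015 m); the arm keeps its last pose, push and grip.
It fails at once if the wafer carrier is pushed aside (distance of wafer_carrier from where it was at the start of the episode above 0.01 m).
It fails at once if a bystander is pushed aside or knocked over (distance of any of sample_puck_mid, mirror_mount_mid, dropper_bottle_mid from where it was at the start of the episode above 0.015 m).
It also fails if it takes over 32 s, if anything falls off the work surface, if the arm or the gripper's body presses on something with over 40 N, if the wrist force passes 120 N, or if a joint passes its speed limit or range.

## Working session

There is one attempt and no reset: what is moved stays moved. The work goes in short steps, Python scripts to look and compute and a tool call to move; the robot and the scene stay as the last step left them, time stands still between calls to the robot, and variables do not carry over. Pictures are saved under pics/ and viewed, and the job is handed in when it is done.

Besides the shell and the picture viewer there is one more tool, called as a command line: name --argument value ..., lists and objects as JSON in quotes. carry_out: Moves the arm, as the interface text tells. Its arguments: {"type":"object","properties":{"commands":{"type":"array"},"grip_force":{"type":"number"}},"required":["commands"]}

```bash
mkdir -p pics; ls
python3 - <<'E'
from bench import ctrl,get_image,camera_info
import cv2,numpy as np
np.set_printoptions(precision=4,suppress=True)
s=ctrl.get_state();print({k:np.round(s[k],4) for k in s})
for n in ["scene","top","wrist"]:
    im=get_image(n);cv2.imwrite(f"pics/{n}0.png",im[:,:,::-1])
    c=camera_info(n);print(n,c["intrinsics"],c["R"],c["t"])
E
```

```text
pics
{'time': np.float64(0.0), 'joint_positions': array([ 1.2131,  0.3218, -0.0701,  1.4517,  0.0226,  1.3708, -0.0569]), 'qd': array([ 0.0009, -0.0008,  0.0006,  0.0015, -0.0006,  0.0001,  0.0005]), 'joint_torque': array([  0.0004, -49.1287,  -0.4036, -31.253 ,  -0.0639,   0.0438,
         0.0002]), 'position': array([ 0.2359, -0.6051,  0.2214]), 'tool_rot': array([-3.0856, -0.5804,  0.0007]), 'ft_force': array([-0.613 ,  0.3817,  0.307 ]), 'torque': array([-0.0026, -0.0178, -0.0229]), 'grip_width': np.float64(1.0024)}
scene [[376.4344   0.     320.4727]
 [  0.     376.4344 198.5623]
 [  0.       0.       1.    ]] [[-0.8494 -0.5278 -0.0056]
 [-0.3193  0.5222 -0.7908]
 [ 0.4203 -0.6699 -0.6121]] [0.5108 0.1892 0.7517]
top [[449.8788   0.     326.2428]
 [  0.     449.8788 200.979 ]
 [  0.       0.       1.    ]] [[-0.0023 -0.9999 -0.0106]
 [-0.9825  0.0042 -0.1864]
 [ 0.1864  0.01   -0.9824]] [0.1086 0.5087 0.841 ]
wrist [[339.2404   0.     312.8068]
 [  0.     339.2404 196.3431]
 [  0.       0.       1.    ]] [[ 0.3639 -0.9314 -0.0015]
 [-0.8905 -0.3483  0.2927]
 [-0.2732 -0.1052 -0.9562]] [-0.65   -0.0366  0.3916]
```

View pics/scene0.png

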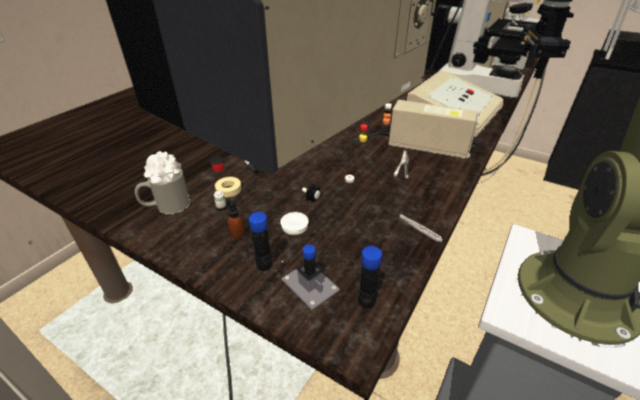

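View pics/top0.png

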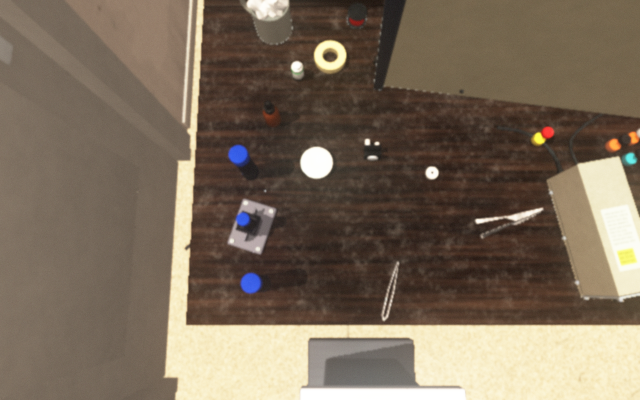

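View pics/wrist0.png

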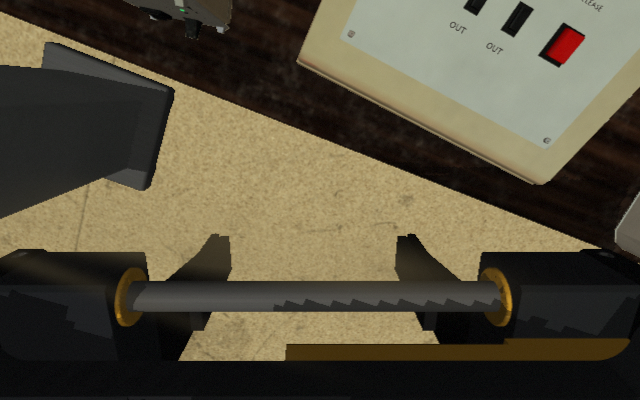

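Torch candidates in the top view are (238,155), a tall torch standing free, (251,283), another tall one, and (243,219), a small one in the grey stand. I choose (243,219). Next are a close crop and measurements.

```bash
cat > h.py <<'E'
import cv2,numpy as np
from scipy.spatial.transform import Rotation as Rt
from bench import ctrl,get_image,camera_info
np.set_printoptions(precision=4,suppress=True)
def ray(c,uv):
    d=np.linalg.inv(c["intrinsics"])@np.array([uv[0],uv[1],1.]);R=np.array(c["R"])
    return -R.T@c["t"], R.T@d
def plane(c,uv,z):
    o,d=ray(c,uv);return o+d*(z-o[2])/d[2]
def proj(c,X):
    p=np.array(c["intrinsics"])@(np.array(c["R"])@X+c["t"]);return p[:2]/p[2]
def tri(c1,u1,c2,u2):
    o1,d1=ray(c1,u1);o2,d2=ray(c2,u2);d1/=np.linalg.norm(d1);d2/=np.linalg.norm(d2)
    A=np.c_[d1,-d2];t=np.linalg.lstsq(A,o2-o1,rcond=None)[0]
    a=o1+d1*t[0];b=o2+d2*t[1];return (a+b)/2,np.linalg.norm(a-b)
def blobs(m,amin=8):
    n,l,st,ce=cv2.connectedComponentsWithStats(m.astype(np.uint8));return [(ce[i].round(1),st[i]) for i in range(1,n) if st[i][4]>=amin]
E
python3 - <<'E'
from h import *
for n in ["top","scene"]:
    im=cv2.imread(f"pics/{n}0.png");c=camera_info(n);h=cv2.cvtColor(im,cv2.COLOR_BGR2HSV).astype(int)
    bl=(h[...,0]>105)&(h[...,0]<130)&(h[...,1]>150)&(h[...,2]>60)
    wh=(h[...,2]>190)&(h[...,1]<50)
    print(n)
    for ce,s in blobs(bl): print(" blue",ce,s)
    for ce,s in blobs(wh,30):
        print(" white",ce,s,plane(c,ce,0.018))
    if n=="top":
        cr=im[120:320,180:420]
    else: cr=im[150:330,180:420]
    cv2.imwrite(f"pics/{n}crop.png",cv2.resize(cr,None,fx=3,fy=3,interpolation=cv2.INTER_CUBIC))
E
```

```text
top
 blue [238.2 154.7] [229 145  19  21 312]
 blue [242.9 219. ] [236 213  14  13 138]
 blue [250.6 282.7] [241 273  20  20 320]
 white [186.5  61.6] [182   0  10 123 330] [0.8256 0.4113 0.018 ]
 white [266.8   7.4] [247   0  41  19 568] [0.955  0.2388 0.018 ]
 white [328.9  54.8] [316  43  28  25 248] [0.8392 0.1007 0.018 ]
 white [296.2  66.3] [291  61  11  11  99] [0.8126 0.1717 0.018 ]
 white [316.1 162.2] [300 147  33  32 807] [0.597  0.1281 0.018 ]
 white [614.6 219.6] [ 578  158   62  143 4767] [ 0.4741 -0.4741  0.018 ]
 white [431.5 172.4] [426 167  12  12 121] [ 0.574  -0.1104  0.018 ]
 white [183.5 176.1] [179 170   9  14  69] [0.5686 0.4032 0.018 ]
 white [187.3 191.6] [183 186   8  11  48] [0.5357 0.3935 0.018 ]
 white [523.1 214.4] [505 208  38  13 171] [ 0.4854 -0.2914  0.018 ]
 white [183.5 223.9] [179 216  10  16  56] [0.4686 0.3975 0.018 ]
 white [486.8 219.4] [476 217  27   7  85] [ 0.4755 -0.2174  0.018 ]
 white [179.  248.7] [174 232  14  32 145] [0.4183 0.4038 0.018 ]
 white [179.1 272.3] [172 269  15   9  60] [0.3714 0.4008 0.018 ]
 white [179.9 284.1] [172 278
[... 1938 characters left out ...]
.018 ]
 white [457.   97.6] [ 424   77   69   39 1420] [ 0.471  -0.8068  0.018 ]
 white [160.2 167.3] [144 152  35  31 755] [1.062  0.1403 0.018 ]
 white [349.1 177.5] [345 175   9   6  41] [ 0.5692 -0.0992  0.018 ]
 white [218.1 194.2] [214 191   9   8  52] [0.8259 0.1479 0.018 ]
 white [293.7 222.2] [281 212  27  22 448] [0.5925 0.1352 0.018 ]
 white [549.5 319.1] [ 482  224  158  167 7116] [0.0423 0.1105 0.018 ]
 white [145.7 341.1] [   39   261   190   139 16827] [0.6322 0.5257 0.018 ]
 white [536.9 298.8] [532 294  11   9  46] [0.0681 0.0737 0.018 ]
 white [262.5 367.2] [ 226  317   89   83 4473] [0.4297 0.4559 0.018 ]
 white [623.2 333.3] [617 328  13  10  54] [-0.0709  0.0746  0.018 ]
```

View pics/topcrop.png

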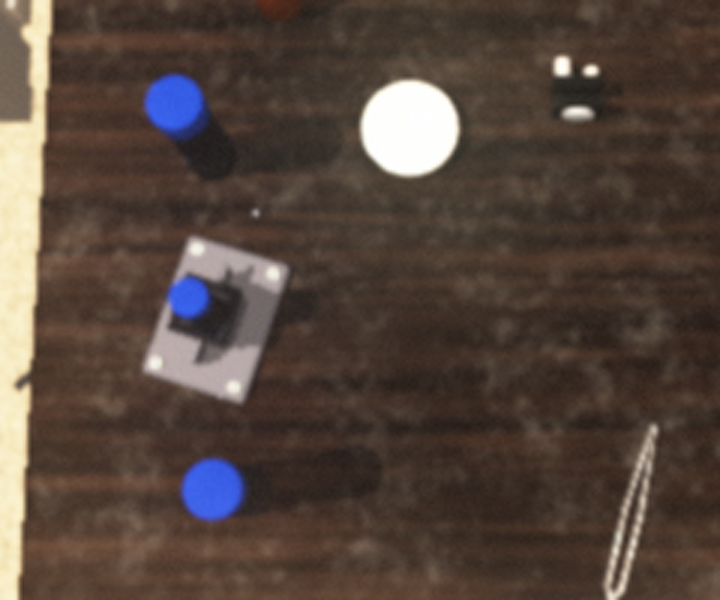

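View pics/scenecrop.png

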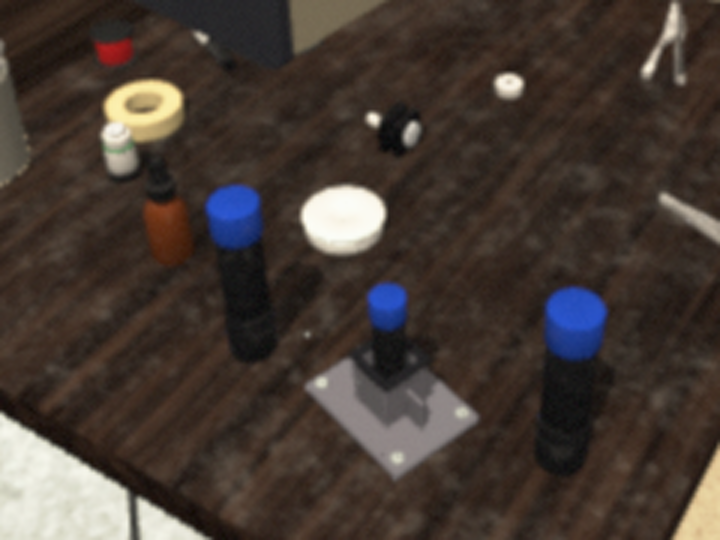

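The crop shows the small torch standing in the stand, with a tall torch on either side. Next I measure positions.

Run:
```python
from h import *
ct=camera_info("top");cs=camera_info("scene")
cor=np.array([(190,236),(290,264),(242,402),(143,374)])/3+[180,120]-0.33
P=np.array([plane(ct,p,0.008) for p in cor]);print(P,P.mean(0))
print([np.linalg.norm(P[i]-P[i-1]) for i in range(4)])
cors=np.array([(304,386),(398,478),(480,417)])/3+[180,150]-0.33
Q=np.array([plane(cs,p,0.008) for p in cors]);print("scene",Q,"ctr",(Q[0]+Q[2])/2)
d=P[0]-P[3]+P[1]-P[2];print("x az",np.degrees(np.arctan2(d[1],d[0])))
d=P[0]-P[1]+P[3]-P[2];print("y az",np.degrees(np.arctan2(d[1],d[0])))
for a,b in [((242.9,219),(308.6,251.8)),((238.2,154.7),(257.8,221.9)),((250.6,282.7),(371.1,257.4)),((316.1,162.2),(293.7,222.2)),((431.5,172.4),(349.1,177.5))]:
    print(tri(ct,a,cs,b))
# bottle in top (270,113), scene (237,225)
print("bottle",plane(cs,(238,237),0.0), "mount",plane(ct,(372,150),0.02))
print("top cam",-np.array(ct["R"]).T@ct["t"])
```

```text
[[0.523  0.28   0.008 ]
 [0.5031 0.2104 0.008 ]
 [0.4086 0.2411 0.008 ]
 [0.4277 0.3089 0.008 ]] [0.4656 0.2601 0.008 ]
[np.float64(0.09959241779336074), np.float64(0.07241389429219615), np.float64(0.0993649644691518), np.float64(0.0704206570238262)]
scene [[0.5211 0.2833 0.008 ]
 [0.4255 0.3123 0.008 ]
 [0.405  0.2431 0.008 ]] ctr [0.4631 0.2632 0.008 ]
x az -17.433921851026266
y az 74.12479441569972
(array([0.4658, 0.2611, 0.0962]), np.float64(0.001455558704821305))
(array([0.581 , 0.2677, 0.1241]), np.float64(0.00285058690274433))
(array([0.3488, 0.2382, 0.1252]), np.float64(0.0019682952611892335))
(array([0.5987, 0.1281, 0.0101]), np.float64(0.0011819224505476406))
(array([ 0.5764, -0.1129,  0.0075]), np.float64(0.0004975895938065315))
bottle [0.6866 0.2306 0.    ] mount [0.6221 0.0116 0.02  ]
top cam [0.3432 0.098  0.9222]
```

```bash
cat >> h.py <<'E'
def Rtool(u,jaw):  # tool z = -u (u: tail dir), tool y close to jaw
    z=-np.array(u,float)/np.linalg.norm(u);y=np.array(jaw,float);y-=z*(y@z);y/=np.linalg.norm(y)
    return np.c_[np.cross(y,z),y,z]
def rows(ps,Rs,s=None):
    s=s or ctrl.get_state();p0=np.array(s["position"]);R0=Rt.from_rotvec(s["tool_rot"]).as_matrix()
    for p,R in zip(ps,Rs):
        t=R0.T@(np.array(p)-p0);r=Rt.from_matrix(R0.T@R).as_rotvec()
        print("t",t.round(4),"r",r.round(3),"deg",np.degrees(np.linalg.norm(r)).round(1))
E
python3 - <<'E'
from h import *
s=ctrl.get_state();R0=Rt.from_rotvec(s["tool_rot"]).as_matrix();print(R0)
a=np.radians(73.4)
for sg in (1,-1):
    R=Rtool([0,0,1],sg*np.array([np.cos(a),np.sin(a),0]))
    rows([[.236,-.606,.34],[.5,-.38,.34],[.6,-.05,.34],[.465,.261,.24]],[R0,R0,R,R],s)
E
```

```text
[[ 0.9317  0.3633 -0.0006]
 [ 0.3633 -0.9317  0.0013]
 [-0.0001 -0.0014 -1.    ]]
t [-0.0002  0.0006 -0.1183] r [0. 0. 0.] deg 0.0
t [ 0.3278 -0.1141 -0.1181] r [0. 0. 0.] deg 0.0
t [ 0.5409 -0.3852 -0.1177] r [-0.001 -0.002 -2.48 ] deg 142.1
t [ 0.5281 -0.7238 -0.0173] r [-0.001 -0.002 -2.48 ] deg 142.1
t [-0.0002  0.0006 -0.1183] r [0. 0. 0.] deg 0.0
t [ 0.3278 -0.1141 -0.1181] r [0. 0. 0.] deg 0.0
t [ 0.5409 -0.3852 -0.1177] r [-0.001  0.001  0.662] deg 37.9
t [ 0.5281 -0.7238 -0.0173] r [-0.001  0.001  0.662] deg 37.9
```

carry_out --commands '[{"tz":-0.06},{"tz":-0.118},{"tx":0.05,"ty":-0.017,"tz":-0.118,"rz":-0.1},{"tx":0.1,"ty":-0.035,"tz":-0.118,"rz":-0.25},{"tx":0.15,"ty":-0.053,"tz":-0.118,"rz":-0.4},{"tx":0.2,"ty":-0.07,"tz":-0.118,"rz":-0.55},{"tx":0.25,"ty":-0.09,"tz":-0.118,"rz":-0.7},{"tx":0.3,"ty":-0.105,"tz":-0.118,"rz":-0.85},{"tx":0.335,"ty":-0.13,"tz":-0.118,"rz":-1.0},{"tx":0.365,"ty":-0.17,"tz":-0.118,"rz":-1.15},{"tx":0.4,"ty":-0.21,"tz":-0.118,"rz":-1.3},{"tx":0.43,"ty":-0.25,"tz":-0.118,"rz":-1.45}]' --grip_force 30

```text
invalid input
```

Run:
```python
from h import *
s=ctrl.get_state();print(s["time"],s["joint_positions"],s["position"],s["tool_rot"])
a=np.radians(73.4);R=Rtool([0,0,1],np.array([np.cos(a),np.sin(a),0]))
rows([[.6,-.05,.34],[.465,.261,.24]],[R,R],s)
```

```text
0.15 [ 1.2131  0.3216 -0.0701  1.4514  0.0226  1.3708 -0.0569] [ 0.2359 -0.6052  0.2217] [-3.0861 -0.5804  0.0005]
t [ 0.5409 -0.3852 -0.1177] r [-0.001 -0.002 -2.48 ] deg 142.1
t [ 0.5281 -0.7238 -0.0173] r [-0.001 -0.002 -2.48 ] deg 142.1
```

Perhaps all keys are required; I'll give every key.

carry_out --commands '[{"tx":0,"ty":0,"tz":-0.06,"rx":0,"ry":0,"rz":0,"jaw":1},{"tx":0,"ty":0,"tz":-0.118,"rx":0,"ry":0,"rz":0,"jaw":1},{"tx":0.05,"ty":-0.017,"tz":-0.118,"rx":0,"ry":0,"rz":-0.1,"jaw":1},{"tx":0.1,"ty":-0.035,"tz":-0.118,"rx":0,"ry":0,"rz":-0.25,"jaw":1},{"tx":0.15,"ty":-0.053,"tz":-0.118,"rx":0,"ry":0,"rz":-0.4,"jaw":1},{"tx":0.2,"ty":-0.07,"tz":-0.118,"rx":0,"ry":0,"rz":-0.55,"jaw":1},{"tx":0.25,"ty":-0.09,"tz":-0.118,"rx":0,"ry":0,"rz":-0.7,"jaw":1},{"tx":0.3,"ty":-0.105,"tz":-0.118,"rx":0,"ry":0,"rz":-0.85,"jaw":1},{"tx":0.335,"ty":-0.13,"tz":-0.118,"rx":0,"ry":0,"rz":-1.0,"jaw":1},{"tx":0.365,"ty":-0.17,"tz":-0.118,"rx":0,"ry":0,"rz":-1.15,"jaw":1},{"tx":0.4,"ty":-0.21,"tz":-0.118,"rx":0,"ry":0,"rz":-1.3,"jaw":1},{"tx":0.43,"ty":-0.25,"tz":-0.118,"rx":0,"ry":0,"rz":-1.45,"jaw":1}]' --grip_force 30

```text
time: 1.65
position: [0.5463, -0.2145, 0.3402]
tool_rot: [-1.919, -2.487, 0.0]
ft_force: [0.8, -0.2, 0.1]
grip_width: 0.997
```

Run:
```python
from h import *
s=ctrl.get_state();print(s["time"],s["joint_positions"],s["position"],s["tool_rot"])
a=np.radians(73.4);R=Rtool([0,0,1],np.array([np.cos(a),np.sin(a),0]))
rows([[.6,-.05,.34],[.465,.261,.24]],[R,R],s)
```

```text
1.65 [ 0.763   0.1906 -0.5116  1.4021  0.0927  1.5732  0.5157] [ 0.5463 -0.2145  0.3402] [-1.9189 -2.4869  0.    ]
t [0.1455 0.0937 0.0002] r [-0.    -0.    -1.025] deg 58.7
t [0.4805 0.042  0.1003] r [-0.    -0.    -1.025] deg 58.7
```

carry_out --commands '[{"tx":0.045,"ty":0.03,"tz":0,"rx":0,"ry":0,"rz":-0.12,"jaw":1},{"tx":0.09,"ty":0.06,"tz":0,"rx":0,"ry":0,"rz":-0.25,"jaw":1},{"tx":0.145,"ty":0.08,"tz":0,"rx":0,"ry":0,"rz":-0.4,"jaw":1},{"tx":0.2,"ty":0.08,"tz":0,"rx":0,"ry":0,"rz":-0.55,"jaw":1},{"tx":0.25,"ty":0.075,"tz":0.01,"rx":0,"ry":0,"rz":-0.7,"jaw":1},{"tx":0.3,"ty":0.07,"tz":0.02,"rx":0,"ry":0,"rz":-0.85,"jaw":1},{"tx":0.35,"ty":0.06,"tz":0.035,"rx":0,"ry":0,"rz":-1.0,"jaw":1},{"tx":0.4,"ty":0.052,"tz":0.05,"rx":0,"ry":0,"rz":-1.025,"jaw":1},{"tx":0.44,"ty":0.045,"tz":0.065,"rx":0,"ry":0,"rz":-1.025,"jaw":1},{"tx":0.48,"ty":0.042,"tz":0.08,"rx":0,"ry":0,"rz":-1.025,"jaw":1},{"tx":0.48,"ty":0.042,"tz":0.1,"rx":0,"ry":0,"rz":-1.025,"jaw":1},{"tx":0.48,"ty":0.042,"tz":0.1,"rx":0,"ry":0,"rz":-1.025,"jaw":1}]'

```text
time: 3.15
position: [0.4663, 0.2584, 0.239]
tool_rot: [-0.46, -3.105, 0.003]
ft_force: [1.0, -0.2, 0.2]
grip_width: 1.004
```

Run:
```python
from h import *
s=ctrl.get_state();print(s["time"],s["joint_positions"],s["position"],s["tool_rot"])
c=camera_info("wrist");im=get_image("wrist")[:,:,::-1];cv2.imwrite("pics/w1.png",im)
h=cv2.cvtColor(im.copy(),cv2.COLOR_BGR2HSV).astype(int)
bl=(h[...,0]>105)&(h[...,0]<130)&(h[...,1]>150)&(h[...,2]>60)
for ce,st in blobs(bl,30): print(ce,st,plane(c,ce,.108))
print("expected cap",proj(c,[.465,.261,.108]))
```

```text
3.15 [ 0.3068  0.1461 -0.9355  1.6879  0.1195  1.3713  0.6292] [0.4663 0.2584 0.239 ] [-0.4596 -3.1051  0.0031]
[241.3  57.8] [ 216   32   52   52 2060] [0.3462 0.2333 0.108 ]
[316.4 183.1] [303 169  28  29 624] [0.4635 0.2614 0.108 ]
[359.1 317.1] [341 312  37  13 375] [0.6105 0.2627 0.108 ]
expected cap [316.4256 184.7413]
```

View pics/w1.png

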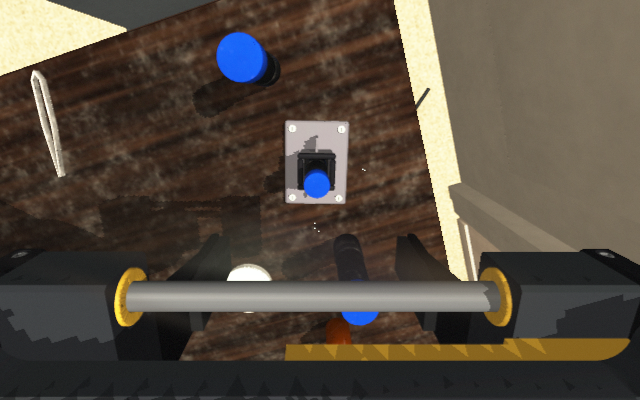

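The wrist view shows the small torch at (316,183), within 2 mm of the prediction, and the plate edges are square to the jaws. Next I work out the descent and fit a kinematic model to check the final pose.

```bash
cat > fk.py <<'E'
from h import *
from scipy.optimize import least_squares
D=[([1.2131,.3216,-.0701,1.4514,.0226,1.3708,-.0569],[.2359,-.6052,.2217],[-3.0861,-.5804,.0005]),
([.763,.1906,-.5116,1.4021,.0927,1.5732,.5157],[.5463,-.2145,.3402],[-1.9189,-2.4869,0]),
([.3068,.1461,-.9355,1.6879,.1195,1.3713,.6292],[.4663,.2584,.239],[-.4596,-3.1051,.0031])]
def fkR(q,sg):
    R=[np.eye(3)]
    for i,(a,x) in enumerate(zip("zyzyzyz",q)): R.append(R[-1]@Rt.from_euler(a,x*sg[i]).as_matrix())
    return R
def fk(q,sg,L,Rend):
    R=fkR(q,sg);h,L1,L2,L3,e1,e2,e3=L
    p=np.array([0,0,h])+R[3]@[e1,0,L1]+R[5]@[e2,0,L2]+R[7]@[0,0,L3]
    p=np.array([0,0,h])+R[2]@[e1,0,L1]+R[4]@[e2,0,L2]+R[6]@[e3,0,L3]
    return p,R[7]@Rend
E
python3 - <<'E'
from fk import *
import itertools
best=[]
for s in itertools.product([1,-1],repeat=4):
    for y in ([1,1,1],):
        sg=[s[0],y[0],s[1],y[1],s[2],y[2],s[3]]
        E=[fkR(d[0],sg)[7].T@Rt.from_rotvec(d[2]).as_matrix() for d in D]
        best.append((np.linalg.norm(E[0]-E[1])+np.linalg.norm(E[0]-E[2]),sg,E[0]))
best.sort(key=lambda t:t[0])
for b in best[:3]: print(b[0],b[1]);
e,sg,E=best[0];print(E)
r=least_squares(lambda L:np.concatenate([fk(d[0],sg,L,E)[0]-d[1] for d in D]+[1e-3*L[4:]]),[.3,.4,.5,.3,0,0,0]);print(r.x,r.fun)
s=ctrl.get_state();print(s["position"])
a=np.radians(73.4);R=Rtool([0,0,1],np.array([np.cos(a),np.sin(a),0]))
rows([[.4645,.261,.078],[.4645,.261,.178]],[R,R],s)
E
```

```text
0.0003093336463245548 [-1, 1, -1, 1, -1, 1, -1]
0.5025629482476549 [-1, 1, -1, 1, 1, 1, -1]
3.3245001992824736 [-1, 1, -1, 1, -1, 1, 1]
[[-0. -1.  0.]
 [ 1. -0.  0.]
 [-0.  0.  1.]]
[41.2275  0.1636  0.4815 41.5135  0.0257 -0.4716 -0.0681] [ 0.0202  0.0062  0.005  -0.0003  0.0041  0.0002  0.0015 -0.0043 -0.0052
  0.     -0.0005 -0.0001]
[0.4672 0.2583 0.2401]
t [0.0032 0.002  0.1621] r [-0.001 -0.001 -0.005] deg 0.3
t [0.0033 0.0019 0.0621] r [-0.001 -0.001 -0.005] deg 0.3
```

carry_out --commands '[{"tx":0.003,"ty":0.002,"tz":0.05,"rx":0,"ry":0,"rz":-0.005,"jaw":1},{"tx":0.003,"ty":0.002,"tz":0.095,"rx":0,"ry":0,"rz":-0.005,"jaw":0.8},{"tx":0.003,"ty":0.002,"tz":0.13,"rx":0,"ry":0,"rz":-0.005,"jaw":0.7},{"tx":0.003,"ty":0.002,"tz":0.15,"rx":0,"ry":0,"rz":-0.005,"jaw":0.7},{"tx":0.003,"ty":0.002,"tz":0.162,"rx":0,"ry":0,"rz":-0.005,"jaw":0.7},{"tx":0.003,"ty":0.002,"tz":0.162,"rx":0,"ry":0,"rz":-0.005,"jaw":0.7},{"tx":0.003,"ty":0.002,"tz":0.162,"rx":0,"ry":0,"rz":-0.005,"jaw":0.7}]'

```text
time: 4.08
position: [0.466, 0.2622, 0.0797]
tool_rot: [0.454, 3.107, 0.002]
ft_force: [-0.1, -0.8, 0.5]
grip_width: 0.704
```

Run:
```python
from h import *
s=ctrl.get_state();print(s["time"],s["joint_positions"],s["position"],s["tool_rot"],s["ft_force"])
for n in ["scene","wrist"]:
    cv2.imwrite(f"pics/{n}2.png",get_image(n)[:,:,::-1])
im=cv2.imread("pics/scene2.png")[150:330,200:440];cv2.imwrite("pics/scene2c.png",cv2.resize(im,None,fx=3,fy=3))
```

```text
4.075 [ 0.2236  0.3147 -0.894   1.8803  0.2786  1.0748  0.5003] [0.466  0.2622 0.0797] [0.4537 3.1069 0.0015] [-0.0754 -0.8457  0.5342]
```

View pics/scene2c.png

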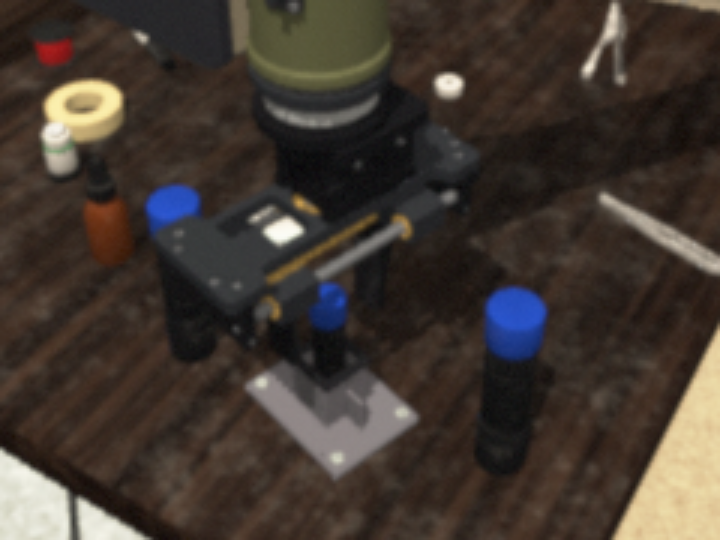

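View pics/wrist2.png

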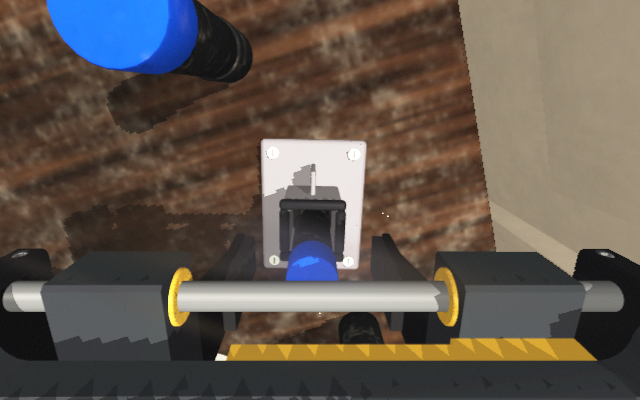

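The cap, at (312,262) in the wrist view, sits between the fingers, so I close.

carry_out --commands '[{"tx":0,"ty":0,"tz":0,"rx":0,"ry":0,"rz":0,"jaw":0.2},{"tx":0,"ty":0,"tz":0,"rx":0,"ry":0,"rz":0,"jaw":0.1},{"tx":0,"ty":0,"tz":0,"rx":0,"ry":0,"rz":0,"jaw":0},{"tx":0,"ty":0,"tz":0,"rx":0,"ry":0,"rz":0,"jaw":0},{"tx":0,"ty":0,"tz":0,"rx":0,"ry":0,"rz":0,"jaw":0},{"tx":0,"ty":0,"tz":0,"rx":0,"ry":0,"rz":0,"jaw":0}]' --grip_force 35

```text
time: 4.92
position: [0.465, 0.2617, 0.0785]
tool_rot: [-0.454, -3.109, 0.0]
ft_force: [-0.5, -0.1, 0.1]
grip_width: 0.271
```

carry_out --commands '[{"tx":0,"ty":0,"tz":-0.015,"rx":0,"ry":0,"rz":0,"jaw":0},{"tx":0,"ty":0,"tz":-0.035,"rx":0,"ry":0,"rz":0,"jaw":0},{"tx":0,"ty":0,"tz":-0.055,"rx":0,"ry":0,"rz":0,"jaw":0},{"tx":0,"ty":0,"tz":-0.075,"rx":0,"ry":0,"rz":0,"jaw":0},{"tx":0,"ty":0,"tz":-0.095,"rx":0,"ry":0,"rz":0,"jaw":0},{"tx":0,"ty":0,"tz":-0.12,"rx":0,"ry":0,"rz":0,"jaw":0},{"tx":0,"ty":0,"tz":-0.15,"rx":0,"ry":0,"rz":0,"jaw":0},{"tx":0,"ty":0,"tz":-0.15,"rx":0,"ry":0,"rz":0,"jaw":0}]'

```text
time: 5.92
position: [0.4663, 0.2627, 0.2314]
tool_rot: [0.453, 3.104, 0.003]
ft_force: [0.4, 0.6, -2.0]
grip_width: 0.269
```

Run:
```python
from h import *
s=ctrl.get_state();print(s["time"],s["joint_positions"],s["position"],s["tool_rot"],s["ft_force"],s["grip_width"])
for n in ["scene","top"]:
    cv2.imwrite(f"pics/{n}3.png",get_image(n)[:,:,::-1])
```

```text
5.925 [ 0.3068  0.1506 -0.9446  1.701   0.1265  1.3489  0.6212] [0.4663 0.2627 0.2314] [0.4531 3.1043 0.0034] [ 0.3598  0.5683 -1.9507] 0.26881741014106586
```

View pics/scene3.png

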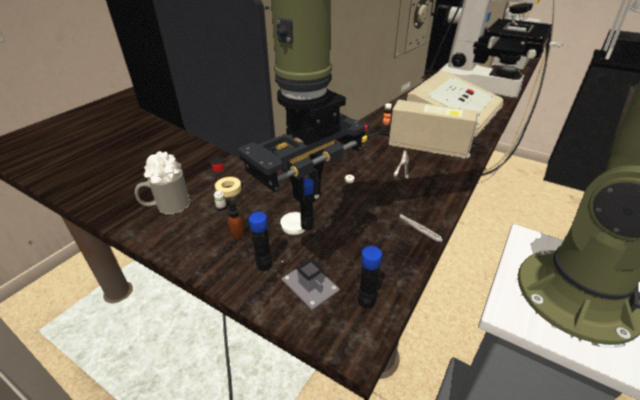

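The torch hangs vertical at (307,205) in the scene view, clear of the stand. Next I choose a lean direction that fits the joint ranges.

```bash
cat >> fk.py <<'E'
D+=[([.2236,.3147,-.894,1.8803,.2786,1.0748,.5003],[.466,.2622,.0797],[.4537,3.1069,.0015]),
([.3068,.1506,-.9446,1.701,.1265,1.3489,.6212],[.4663,.2627,.2314],[.4531,3.1043,.0034])]
SG=[-1,1,-1,1,-1,1,-1];E0=np.array([[0,-1,0],[1,0,0],[0,0,1.]])
lo=np.array([-2.86,-.3,-1.38,.06,-1.56,.09,-2.69]);hi=np.array([2.86,2.09,1.24,2.45,4.7,2.05,2.69])
def fit(h,ne=3):
    return least_squares(lambda L:np.concatenate([fk(d[0],SG,L,E0)[0]-d[1] for d in D]+[[.1*(L[0]-h)],.003*L[4:]]),[h,.4,.5,.3,0,0,0])
def ik(L,p,R,q0):
    def f(q):
        pp,RR=fk(q,SG,L,E0);return np.concatenate([10*(pp-p),3*Rt.from_matrix(RR.T@R).as_rotvec(),.02*(q-q0)])
    return least_squares(f,np.clip(q0,lo+.02,hi-.02),bounds=(lo+.01,hi-.01))
C=np.array([.598,.128,.018])
E
python3 - <<'E'
from fk import *
q0=np.array(D[-1][0])
for h in (.25,.35,.45):
    r=fit(h);print(r.x,np.abs(r.fun[:15]).max())
    L=r.x
    for phi in range(-180,180,30):
      f=np.radians(phi);u=np.array([.707*np.cos(f),.707*np.sin(f),.707]);best=None
      for jy in range(0,360,30):
        g=np.radians(jy);y0=np.cross(u,[0,0,1]);y0/=np.linalg.norm(y0);R=Rtool(u,np.cos(g)*y0+np.sin(g)*np.cross(u,y0))
        s=ik(L,C+.1675*u,R,q0);e=fk(s.x,SG,L,E0);er=np.linalg.norm(e[0]-C-.1675*u);m=np.minimum(s.x-lo,hi-s.x).min()
        if er<.01 and (best is None or m-.1*np.abs(s.x-q0).max()>best[0]): best=(m-.1*np.abs(s.x-q0).max(),m,jy,s.x)
      print(phi,best and (best[1].round(2),best[2],best[3].round(2)))
E
```

```text
[ 0.2489  0.4733  0.5094  0.3723  0.0258 -0.0027  0.0256] 0.0218417426813049
-180 None
-150 None
-120 (np.float64(0.32), 240, array([ 1.02,  0.16, -0.61,  2.13, -0.86,  1.  ,  1.48]))
-90 (np.float64(0.73), 150, array([ 0.8 ,  0.54, -0.54,  1.64, -0.5 ,  1.32, -0.04]))
-60 (np.float64(0.35), 180, array([ 0.6 ,  0.91, -0.71,  1.11, -0.13,  1.7 ,  0.53]))
-30 None
0 None
30 None
60 (np.float64(0.01), 150, array([-0.68,  1.08,  0.5 ,  0.67,  0.08,  2.04,  1.82]))
90 (np.float64(0.2), 60, array([-0.42,  0.79, -0.49,  1.23,  0.83,  1.85,  0.11]))
120 (np.float64(0.5), 30, array([-0.34,  0.5 , -0.67,  1.75,  0.97,  1.55, -0.28]))
150 (np.float64(0.25), 120, array([ 0.11,  0.15, -1.12,  2.2 ,  1.06,  1.14,  1.53]))
[ 0.3485  0.474   0.5096  0.4721  0.0257 -0.0021  0.0258] 0.021817864495572048
-180 None
-150 None
-120 (np.float64(0.3), 240, array([ 1.16,  0.22, -0.6 ,  2.15, -0.8 ,  1.03,  1.6 ]))
-90 (np.float64(0.71), 180, array([ 0.93,  0.65, -0.63,  1.57, -0.37,  1.34,  0.5 ]))
-60 (np.float64(0.25), 150, array([ 0.56,  1.02, -0.6 ,  0.91, -0.13,  1.8 ,  0.08]))
-30 None
0 None
30 None
6
[... 204 characters left out ...]
array([-0.06,  0.24, -1.13,  2.24,  1.07,  1.26,  1.34]))
[ 0.4482  0.4748  0.5098  0.5719  0.0256 -0.0014  0.0259] 0.021793986121156572
-180 None
-150 None
-120 (np.float64(0.31), 210, array([ 1.22,  0.28, -0.5 ,  2.14, -0.74,  1.07,  1.19]))
-90 (np.float64(0.66), 180, array([ 0.98,  0.75, -0.6 ,  1.48, -0.31,  1.39,  0.55]))
-60 (np.float64(0.12), 120, array([ 0.52,  1.18, -0.55,  0.63, -0.09,  1.93, -0.39]))
-30 None
0 None
30 None
60 None
90 (np.float64(0.12), 30, array([-0.69,  1.04, -0.34,  0.85,  0.76,  1.93, -0.4 ]))
120 (np.float64(0.43), 30, array([-0.63,  0.67, -0.6 ,  1.62,  0.92,  1.62, -0.46]))
150 (np.float64(0.2), 90, array([-0.31,  0.33, -1.06,  2.25,  1.05,  1.34,  0.63]))
```

Run:
```python
from fk import *
from scipy.spatial.transform import Slerp
f=np.radians(-95);u=np.array([.7071*np.cos(f),.7071*np.sin(f),.7071]);y0=np.cross(u,[0,0,1])
R1=Rtool(u,-y0)
s=ctrl.get_state();R0=Rt.from_rotvec(s["tool_rot"]).as_matrix();p0=np.array(s["position"])
pe=C+.1675*u;pv=pe+[0,0,.10];print(pe,pv)
sl=Slerp([0,1],Rt.from_matrix([R0,R1]))
ks=np.linspace(0,1,13)[1:]
rows([p0+(pv-p0)*k for k in ks],[sl(k).as_matrix() for k in ks],s)
```

```text
[0.5877 0.01   0.1364] [0.5877 0.01   0.2364]
t [-0.0158 -0.0172 -0.0006] r [-0.045  0.055  0.108] deg 7.4
t [-0.0316 -0.0343 -0.0013] r [-0.089  0.11   0.215] deg 14.8
t [-0.0474 -0.0515 -0.0019] r [-0.134  0.164  0.323] deg 22.1
t [-0.0632 -0.0686 -0.0026] r [-0.178  0.219  0.431] deg 29.5
t [-0.0789 -0.0858 -0.0032] r [-0.223  0.274  0.539] deg 36.9
t [-0.0947 -0.103  -0.0039] r [-0.268  0.329  0.646] deg 44.3
t [-0.1105 -0.1201 -0.0045] r [-0.312  0.383  0.754] deg 51.7
t [-0.1263 -0.1373 -0.0052] r [-0.357  0.438  0.862] deg 59.0
t [-0.1421 -0.1545 -0.0058] r [-0.402  0.493  0.969] deg 66.4
t [-0.1579 -0.1716 -0.0065] r [-0.446  0.548  1.077] deg 73.8
t [-0.1737 -0.1888 -0.0071] r [-0.491  0.602  1.185] deg 81.2
t [-0.1895 -0.2059 -0.0078] r [-0.535  0.657  1.293] deg 88.6
```

carry_out --commands '[{"tx":-0.016,"ty":-0.017,"tz":-0.005,"rx":-0.045,"ry":0.055,"rz":0.11,"jaw":0},{"tx":-0.032,"ty":-0.034,"tz":-0.01,"rx":-0.09,"ry":0.11,"rz":0.215,"jaw":0},{"tx":-0.047,"ty":-0.051,"tz":-0.01,"rx":-0.134,"ry":0.164,"rz":0.323,"jaw":0},{"tx":-0.063,"ty":-0.069,"tz":-0.01,"rx":-0.178,"ry":0.219,"rz":0.431,"jaw":0},{"tx":-0.079,"ty":-0.086,"tz":-0.01,"rx":-0.223,"ry":0.274,"rz":0.539,"jaw":0},{"tx":-0.095,"ty":-0.103,"tz":-0.01,"rx":-0.268,"ry":0.329,"rz":0.646,"jaw":0},{"tx":-0.11,"ty":-0.12,"tz":-0.01,"rx":-0.312,"ry":0.383,"rz":0.754,"jaw":0},{"tx":-0.126,"ty":-0.137,"tz":-0.01,"rx":-0.357,"ry":0.438,"rz":0.862,"jaw":0},{"tx":-0.142,"ty":-0.154,"tz":-0.01,"rx":-0.402,"ry":0.493,"rz":0.97,"jaw":0},{"tx":-0.158,"ty":-0.172,"tz":-0.008,"rx":-0.446,"ry":0.548,"rz":1.077,"jaw":0},{"tx":-0.174,"ty":-0.189,"tz":-0.008,"rx":-0.491,"ry":0.602,"rz":1.185,"jaw":0},{"tx":-0.19,"ty":-0.206,"tz":-0.008,"rx":-0.535,"ry":0.657,"rz":1.293,"jaw":0}]'

```text
time: 7.52
position: [0.5879, 0.009, 0.2349]
tool_rot: [-1.849, -1.684, -0.763]
ft_force: [0.2, -0.3, -1.4]
grip_width: 0.273
```

Run:
```python
from fk import *
s=ctrl.get_state();print(s["time"],s["joint_positions"],s["position"],s["ft_force"],s["grip_width"])
for n in ["scene","top"]:
    cv2.imwrite(f"pics/{n}4.png",get_image(n)[:,:,::-1])
s=ctrl.get_state();print(s["position"])
f=np.radians(-95);u=np.array([.7071*np.cos(f),.7071*np.sin(f),.7071]);y0=np.cross(u,[0,0,1])
R1=Rtool(u,-y0)
rows([C+.1675*u],[R1],s);print(Rt.from_rotvec(s["tool_rot"]).as_matrix())
```

```text
7.525 [ 0.8477  0.3756 -0.5841  1.6348 -0.5753  1.3972  0.3489] [0.5879 0.009  0.2349] [ 0.2416 -0.2837 -1.3641] 0.27310781989034705
[0.5878 0.0048 0.233 ]
t [-0.0646 -0.0001  0.0719] r [ 0.002  0.001 -0.01 ] deg 0.6
[[ 0.0719  0.9954  0.0635]
 [ 0.7039 -0.0957  0.7038]
 [ 0.7066 -0.0059 -0.7076]]
```

View pics/scene4.png

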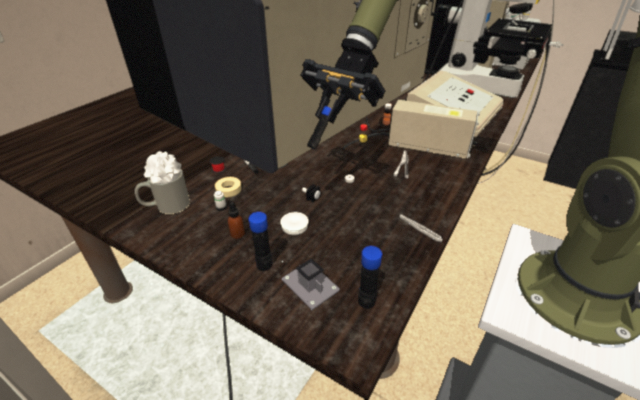

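View pics/top4.png

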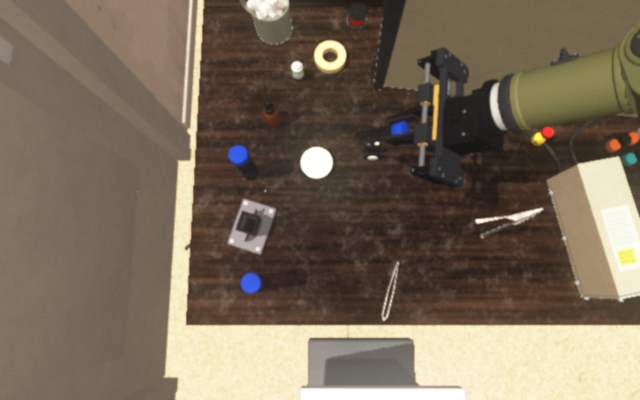

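The torch leans 45°, lens at (313,142) in the scene view, aligned with the tool. Now I go down to the final pose.

carry_out --commands '[{"tx":-0.013,"ty":0,"tz":0.014,"rx":0,"ry":0,"rz":0,"jaw":0},{"tx":-0.026,"ty":0,"tz":0.029,"rx":0,"ry":0,"rz":0,"jaw":0},{"tx":-0.039,"ty":0,"tz":0.043,"rx":0,"ry":0,"rz":0,"jaw":0},{"tx":-0.052,"ty":0,"tz":0.058,"rx":0,"ry":0,"rz":0,"jaw":0},{"tx":-0.06,"ty":0,"tz":0.067,"rx":0,"ry":0,"rz":0,"jaw":0},{"tx":-0.065,"ty":0,"tz":0.072,"rx":0,"ry":0,"rz":0,"jaw":0},{"tx":-0.065,"ty":0,"tz":0.072,"rx":0,"ry":0,"rz":0,"jaw":0},{"tx":-0.065,"ty":0,"tz":0.072,"rx":0,"ry":0,"rz":0,"jaw":0},{"tx":-0.065,"ty":0,"tz":0.072,"rx":0,"ry":0,"rz":0,"jaw":0}]'

```text
time: 8.75
position: [0.589, 0.0148, 0.1403]
tool_rot: [-1.847, -1.692, -0.765]
ft_force: [-0.4, 0.9, 0.0]
grip_width: 0.273
```

Run:
```python
from fk import *
s=ctrl.get_state();R=Rt.from_rotvec(s["tool_rot"]).as_matrix();p=np.array(s["position"])
print(s["time"],s["joint_positions"],s["qd"],p,s["grip_width"])
print("C in tool",R.T@(C-p),"lean",np.degrees(np.arccos(-R[2,2])))
for n in ["scene","top","wrist"]:
    im=get_image(n)[:,:,::-1].copy();cv2.imwrite(f"pics/{n}5.png",im);c=camera_info(n)
    print(n,"tail",proj(c,p-R[:,2]*.0295),"lens",proj(c,p+R[:,2]*.0675),"C",proj(c,C))
    if n!="wrist":
        u0,v0=proj(c,p+R[:,2]*.03).astype(int);cr=im[max(0,v0-80):v0+80,max(0,u0-110):u0+110]
        print("crop org",max(0,u0-110),max(0,v0-80));cv2.imwrite(f"pics/{n}5c.png",cv2.resize(cr,None,fx=3,fy=3,interpolation=cv2.INTER_CUBIC))
```

```text
8.75 [ 0.8256  0.4739 -0.5724  1.7183 -0.5487  1.2436  0.437 ] [-0.0005 -0.0001  0.0014  0.0006  0.0003 -0.0002  0.0005] [0.589  0.0148 0.1403] 0.27289451878782905
C in tool [-0.0061 -0.001   0.1668] lean 44.97246399277442
scene tail [326.424  144.9266] lens [309.43   181.5557] C [293.5629 219.7169]
crop org 206 87
top tail [389.5676 145.1496] lens [349.1866 153.3792] C [316.1557 161.7382]
crop org 254 70
wrist tail [313.6953 280.7582] lens [313.4826 209.1163] C [312.3595 182.326 ]
```

View pics/scene5c.png

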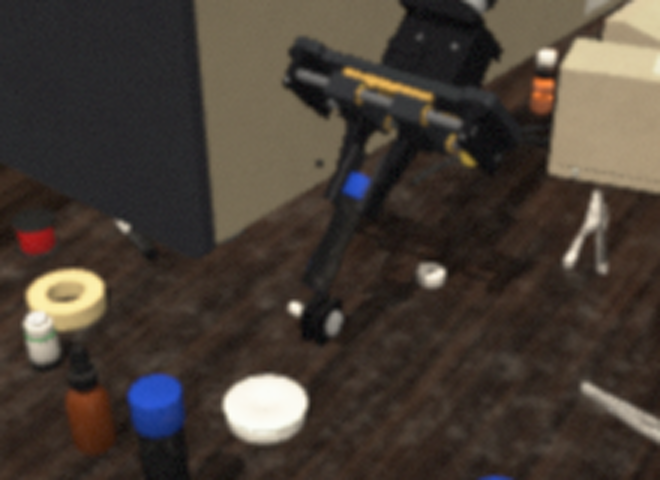

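View pics/top5c.png

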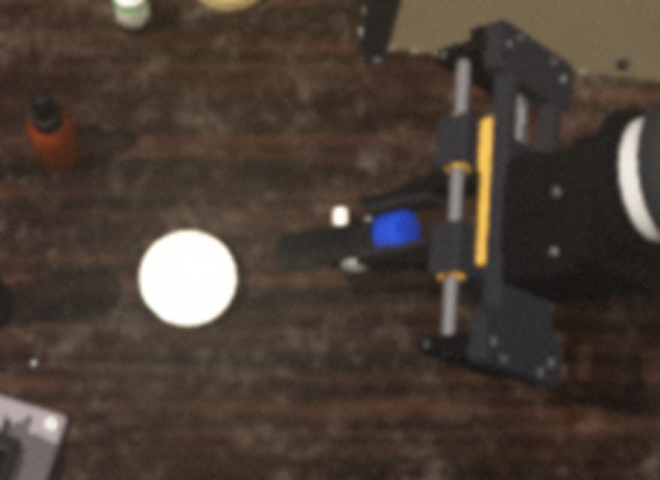

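The lens appears at about (311,180) in the scene view and (347,153) in the top view, both within 2 px of the prediction. The axis misses by 6 mm, so I trim that out and settle.

carry_out --commands '[{"tx":-0.003,"ty":0,"tz":0,"rx":0,"ry":0,"rz":0,"jaw":0},{"tx":-0.006,"ty":0,"tz":0,"rx":0,"ry":0,"rz":0,"jaw":0},{"tx":-0.006,"ty":0,"tz":0,"rx":0,"ry":0,"rz":0,"jaw":0},{"tx":-0.006,"ty":0,"tz":0,"rx":0,"ry":0,"rz":0,"jaw":0},{"tx":-0.006,"ty":0,"tz":0,"rx":0,"ry":0,"rz":0,"jaw":0},{"tx":-0.006,"ty":0,"tz":0,"rx":0,"ry":0,"rz":0,"jaw":0}]'

```text
time: 9.65
position: [0.5883, 0.0108, 0.1355]
tool_rot: [-1.846, -1.692, -0.764]
ft_force: [0.5, 0.2, -0.4]
grip_width: 0.272
```

Run:
```python
from fk import *
s=ctrl.get_state();R=Rt.from_rotvec(s["tool_rot"]).as_matrix();p=np.array(s["position"])
print(s["time"],np.abs(s["qd"]).max(),p,s["grip_width"])
print("C in tool",R.T@(C-p),"lean",np.degrees(np.arccos(-R[2,2])),"lens z",(p+R[:,2]*.0675)[2])
im=get_image("top")[:,:,::-1].copy();h=cv2.cvtColor(im,cv2.COLOR_BGR2HSV).astype(int)
for ce,st in blobs((h[...,2]>190)&(h[...,1]<50),90):
    if 200<ce[0]<450 and 60<ce[1]<300: print(ce)
ctrl.close_job()
```

```text
9.65 0.002013563810098739 [0.5883 0.0108 0.1355] 0.27187021143466156
C in tool [ 0.0001 -0.0005  0.1662] lean 44.99405774923489 lens z 0.08772571173504987
[296.2  66.2]
[316.1 162.2]
the job is handed in; nothing more can be done
```

I pulled the small torch out of its stand and tipped it to lean 45°. It is now held with its lens aimed at the middle of the wafer carrier. I handed the job in at about 9.7 s of the 32 s allowed.

These are the last readings; no verdict comes back:

- **Aim:** the lens is about 99 mm from the carrier's top and 88 mm above the desk. The axis passes within 1 mm of the carrier's middle, by calibration and arm readings. Before the final 6 mm trim, both camera views showed the lens within 2 px of where I expected it.
- **Grip:** the gripper opening is steady at 0.272, about 24 mm, and the arm is at rest.
- **Carrier and bystanders:** the carrier is at the same pixel as at the start. I did not measure the bystanders at the end. The close-ups taken just before the trim showed the bottle, mount and puck standing as before, though the gripper partly hides the mount from above and the puck was seen only in the scene view.

No check failed or disagreed. One move call was refused early on because some values were missing; nothing moved, and I sent it again with all of them.

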